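# Pass the bench marker on: turn two flip tags over

## Robot

A 6-joint arm with a two-finger parallel gripper is mounted at the origin on the work surface; the furniture and walls round the work are solid. World frame = base frame: x ahead of the robot, y to its left, z up, the work surface at z = 0. Lengths are in m, angles in degrees, forces in N, time in s.
With the tool pointing down it reaches from about 0.3 to 0.75 m from the base axis. Payload 8.5 kg.
Tool frame: the origin (TCP) lies at the very end of the fingers, on their centre line; the grasp point (between the pads) lies 19 mm behind it; z points along the fingers, y is the line along which they close (so a half turn about z gives the same grasp; the last joint's range is limited). The gripper opens to 85 mm and grips with 20 to 120 N. Pads are 22 mm wide; open, the fingers measure 114 mm over their backs; the gripper's body (76 mm by 85 mm) begins 54 mm behind the grasp point. The pads swing forward as they close: fully open they stand 13 mm farther back than shut.
Start: joints at [-84.7, 21.807, 74.336, -0, 83.858, -12.336], TCP at [0.167, -0.524, 0.231] pointing down, gripper open.
Joint ranges: [-178.18, 178.18], [-50.72, 133.34], [12.68, 142.11], [-81.47, 261.47], [9.98, 163.14], [-165.26, 165.26]. Speed limits (degrees/s): [136.94, 136.94, 180, 180, 180, 180].

## Interface

Orientations are given as a 3x3 rotation matrix whose columns are the frame's x, y, z axes.
In Python, from rig import env gives the robot as it stands.
- The arm moves only by the tool move_arm, never from a script. Its argument "plan" is a list of rows, each a list of 7 numbers: the turn, a rotation vector about the tool's x, y, z in degrees, then the shift along the tool's x, y, z in cm, then the gripper command: -1 is shut, 1 is fully open, values between are in proportion. In form: [[ax, ay, az, tx, ty, tz, jaw], ...]. A call has 1 to 5 rows; each row is the pose to reach, as a shift and turn from the pose commanded when the call began, along the tool's axes at that moment; what a row does not reach only later rows make up. A row lasts 1/10 s, in which the tool goes at most 50 mm and 8.59 degrees, less where a joint would pass 70% of its speed; a pose out of reach is approached as far as the arm can. A call with a gripper value outside its range is refused whole. The fingers move at their own pace and stop on an object; "squeeze" is the grip in N (left out, the last holds). Time passes only in rows, so rows that repeat a pose let the fingers close. It gives the time, the measured TCP pose, the force, the opening and the grip force at its end, in the units of the state.
- env.observe(): the state, without advancing time (a new reading comes with each control period).
- env.get_image(name): name is "scene" or "top" or "wrist"; returns a dict with "color" (400x640x3 uint8, red, green, blue), "fov_y" (degrees; the focal length in pixels is half the picture's height over the tangent of half this angle, whatever the lens; pixels are square), "cx", "cy" (the principal point, pixels), "R" (3x3) and "t" (3): a world point X has camera coordinates R X + t. Camera axes: x right, y down, z forward; pixel columns grow to the right and rows downward; lengths in m; the calibration is good to about 2 mm. A picture is of the moment at which its call begins. There is no depth.
- env.close_job(): hands the job in; it is judged then, once.
Trained networks look in a picture, given as the dict that the camera call returned (one of the last four; its "shot" number tells which), for a name from the list of things; names that differ only in an ending like _2 or _b are one class to them, and where a whole thing is asked for, a point or a joint stands for the part that bears it (a point fixed in the world has none). Each returns a list of dicts, best first, with "conf" (0 to 1); they miss things now and then, are a little off and sometimes report something else, mostly with a low value. They report only what shows in the picture. A call takes as long as a camera call. They do not tell look-alikes from the thing itself.
- env.outline_of(target, picture): "mask" (400x640 bool, what is visible of it) and "bbox" ([centre column, centre row, width, height] in pixels, round what is visible of it).
- env.tip_of(target, picture): "pixel" ([column, row] in pixels: a listed point, or the origin of a listed thing).
The state is a dict: "time_s": time; "q": joint angles; "qvel": joint speeds; "joint_efforts": joint torques, N m; "position": TCP position; "tool_rot": TCP orientation; "ft_force": force on the tool from outside, world axes, zero at the start; "wrist_torque": the same for the moment, N m; "grip_width": finger opening in m; "gripper_force": force on a finger pad.
Only numpy, scipy, OpenCV 4.12 (cv2) and the standard library are available. Lean on these libraries where they do the work, as an engineer would, in place of code of your own. Each camera call takes 0.05 s, during which the arm holds its last target. There are 200 camera calls.

## Task

Each of the three vessels on the bench has a flip tag on a small stand just in front of it (on the robot's side). The culture flask is finished and the petri dishes are next: first turn the flask's tag over its pivot so that it lies flat showing its ring, then turn the petri dishes' tag over so that it lies flat showing its bar. Just push the paddles over with the fingertips, and leave the well plate's tag as it is, the stands and vessels standing where they are, with nothing lifted or carried.

Things in the scene. Friction and masses are not known exactly. Their poses are not given: they have to be found in the camera images.
- stand_flask: The culture flask's tag stand, loose, about 0.9 kg: dark steel base 80 (x) x 76 (y) x 8 mm, origin at the centre of its underside. Its x axis points away from the robot, its y axis to the left (yaw up to 0.25 rad); its vessel is on its +x side. Two aluminium cheeks at x = +-34 mm (6 mm thick, 26 mm wide in y, rounded tops 63 mm high) carry the pivot.
- stand_petri: The petri dishes' tag stand, the same in build as stand_flask. On each stand four rubber posts 8 mm thick, tops at z = 44 mm, at x = +-18, y = +-26 mm, stand below the flat paddle.
- stand_plate: The well plate's tag stand, the same in build as stand_flask. Surroundings to keep clear of: a stand with tall pipettes (about 0.3 m) behind the middle of the row, a bench centrifuge (about 0.17 m high) to its far left, and a monitor (0.46 m high) beside the robot's base on the left.
- pivot_flask (a point): Middle of the pivot line of the flask's tag, 50 mm above the bench; the line runs along the stand's x axis. Paddle: white plate 50 mm wide along the pivot, 5 mm thick, with a 6 mm round bead along its free edge, 62 mm from the pivot line. Lying flat it is 50 mm above the bench, and its outer 24 mm overhang the base with free space below.
- pivot_petri (a point): Middle of the pivot line of the petri dishes' tag, built as the flask's. One face of each paddle carries a dark relief ring 34 mm across, the other a straight dark bar 36 x 10 mm along the pivot.
- tag_flask (a joint): Paddle angle on stand_flask: 0 = flat to the left (stand's +y), ring up; 1.57 = upright; 3.14 = flat to the right (-y), bar up; 0 and 3.14 are stops. The pivot is stiff (0.03 N m of friction, 0.5 N at the free edge; the weight makes 0.013 N m): the paddle stays at any angle and must be pushed all the way. Starts within 0.25 of 3.14.
- tag_petri (a joint): Paddle angle on stand_petri, build and meaning as tag_flask. Starts lying to the left (value within 0.25 of 0), ring up.
- tag_plate (a joint): Paddle angle on stand_plate, build and meaning as tag_flask. Starts lying to the left (value within 0.25 of 0), ring up; to be left so.
- edge_flask (a point): Middle of the free edge of the flask's paddle, 62 mm from its pivot line.
- edge_petri (a point): Middle of the free edge of the petri dishes' paddle, 62 mm from its pivot line.
- flask: Small clear culture flask with an orange screw cap, loose, lying on its broad side, 97 x 44 x 26 mm; origin at the centre of its underside. It lies 75 to 85 mm beyond its stand's origin, on the side away from the robot.
- petri: Short stack of two round red petri dishes (one rigid piece), loose, 63 mm across, 29 mm high; origin at the centre of its underside. It stands 80 to 95 mm beyond its stand's origin, on the side away from the robot.
- wellplate: Clear flat plate with twelve red wells, loose, 87 x 129 x 19 mm; origin at the centre of its underside. It lies 88 to 95 mm beyond its stand's origin, on the side away from the robot.
Mind the look-alikes: they are no part of the job. What is shaped like the stand_flask but green is not meant.

How it is judged (in metres and radians):
On the way, in this order (a step that is already met when the one before it is completed fails the run):
1. the flask's tag lies flat on its left side, ring up, while the petri dishes' tag has not yet been turned (value of joint tag_flask below 0.15 rad and value of joint tag_petri below 0.6 rad), for 0.2 s.
2. the petri dishes' tag lies flat on its right side, bar up (value of joint tag_petri above 2.99 rad), for 0.2 s.
At the end, for the whole second after the job is handed in: Flask's tag flat on the left, ring up; petri dishes' tag flat on the right, bar up (each within 0.15 rad); well plate's tag still on the left (within 0.4 rad); stands level and within 30 mm, vessels within 25 mm of their starts, at rest (value of joint tag_flask below 0.15 rad and value of joint tag_petri above 2.99 rad and value of joint tag_plate below 0.4 rad and distance of each of stand_flask, stand_petri, stand_plate from where it was at the start of the episode below 0.03 m and angle between each of stand_flask, stand_petri, stand_plate's own z axis and vertical below 0.05 rad and distance of each of flask, petri, wellplate from where it was at the start of the episode below 0.025 m and linear speed of each of stand_flask, stand_petri below 0.02 m/s); the robot touches nothing.
It fails at once if a stand is lifted or tipped (height (world z) of any of stand_flask, stand_petri, stand_plate above 0.012 m or angle between any of stand_flask, stand_petri, stand_plate's own z axis and vertical above 0.3 rad).
It fails at once if a stand is pushed away from its place (distance of any of stand_flask, stand_petri, stand_plate from where it was at the start of the episode above 0.03 m).
It fails at once if a vessel is lifted or knocked away (distance of any of flask, petri, wellplate from where it was at the start of the episode above 0.025 m).
It fails at once if the well plate's tag is turned up (value of joint tag_plate above 0.6 rad).
It also fails if it takes over 64 s, if anything falls off the work surface, if the arm or the gripper's body presses on something with over 40 N, if the wrist force passes 120 N, or if a joint passes its speed limit or range.

## Working session

There is one attempt and no reset: what is moved stays moved. The work goes in short steps, Python scripts to look and compute and a tool call to move; the robot and the scene stay as the last step left them, time stands still between calls to the robot, and variables do not carry over. Pictures are saved under pics/ and viewed, at most 10 in all, crops included, and the job is handed in when it is done.

Besides the shell and the picture viewer there is one more tool, called after ">>>" as name(argument=value, ...), one argument or row to a line, values as JSON. move_arm: Moves the arm, as the interface text tells. Its arguments: {"type":"object","properties":{"plan":{"type":"array"},"squeeze":{"type":"number"}},"required":["plan"]}

```bash
mkdir -p pics; cat > h.py <<'E'
import numpy as np,cv2
from rig import env
def ray(p,uv):
    f=200/np.tan(np.radians(p['fov_y'])/2) if True else 0
    f=p['color'].shape[0]/2/np.tan(np.radians(p['fov_y'])/2)
    d=np.array([(uv[0]-p['cx'])/f,(uv[1]-p['cy'])/f,1.]);R=np.array(p['R']);t=np.array(p['t'])
    return -R.T@t,R.T@d
def onz(p,uv,z):
    c,d=ray(p,uv);return c+d*(z-c[2])/d[2]
def proj(p,X):
    f=p['color'].shape[0]/2/np.tan(np.radians(p['fov_y'])/2)
    c=np.array(p['R'])@np.array(X)+np.array(p['t']);return np.array([c[0]/c[2]*f+p['cx'],c[1]/c[2]*f+p['cy']])
Z=dict(stand_flask=0,stand_petri=0,stand_plate=0,pivot_flask=.05,pivot_petri=.05,edge_flask=.05,edge_petri=.05,flask=0,petri=0,wellplate=0)
E
python3 - <<'E'
from h import *
for n in ["top","scene"]:
    p=env.get_image(n);cv2.imwrite(f"pics/{n}.png",p['color'][:,:,::-1])
    print(n,p['fov_y'],[k for k in p])
    for k,z in Z.items():
        for r in env.tip_of(k,p)[:4]: print(k,np.round(r['pixel']),round(r['conf'],2),np.round(onz(p,r['pixel'],z),3))
print(env.observe())
E
```

```text
top 53.82500133248793 ['color', 'fov_y', 'cx', 'cy', 'R', 't', 'shot']
stand_flask [280. 260.] 0.91 [0.423 0.055 0.   ]
stand_flask [177. 152.] 0.83 [0.743 0.354 0.   ]
stand_petri [421. 236.] 0.58 [ 0.482 -0.351  0.   ]
stand_plate [354. 261.] 0.71 [ 0.416 -0.154  0.   ]
pivot_flask [170. 146.] 0.75 [0.746 0.358 0.05 ]
pivot_flask [279. 254.] 0.63 [0.439 0.056 0.05 ]
pivot_petri [429. 232.] 0.74 [ 0.491 -0.359  0.05 ]
edge_flask [408. 231.] 0.74 [ 0.493 -0.3    0.05 ]
edge_flask [156. 134.] 0.7 [0.783 0.397 0.05 ]
edge_flask [302. 255.] 0.61 [ 0.435 -0.006  0.05 ]
edge_petri [405. 230.] 0.97 [ 0.497 -0.292  0.05 ]
flask [283. 230.] 0.79 [0.508 0.047 0.   ]
petri [425. 204.] 0.73 [ 0.575 -0.369  0.   ]
wellplate [340. 232.] 0.92 [ 0.5   -0.117  0.   ]
wellplate [304. 258.] 0.44 [ 0.428 -0.012  0.   ]
scene 51.01595952037986 ['color', 'fov_y', 'cx', 'cy', 'R', 't', 'shot']
stand_flask [198. 260.] 0.74 [0.74  0.345 0.   ]
stand_flask [331. 250.] 0.73 [0.437 0.051 0.   ]
stand_petri [330. 252.] 0.64 [0.431 0.061 0.   ]
stand_petri [384. 167.] 0.62 [ 0.504 -0.376  0.   ]
stand_plate [372
[... 684 characters left out ...]
7354e+01, -1.23325306e+01]), 'qvel': array([-0.04464556, -0.03162984, -0.02852992,  0.01746684, -0.02493949,
        0.1363207 ]), 'joint_efforts': array([-1.49287054e-03, -4.48334706e+01, -2.31465518e+01, -1.95065372e-04,
        5.67842671e-04,  2.00176191e-05]), 'position': array([ 0.16662368, -0.52411147,  0.23132398]), 'tool_rot': array([[ 9.53016103e-01,  3.02919637e-01, -2.18018037e-05],
       [ 3.02919637e-01, -9.53016103e-01,  2.82014449e-05],
       [-1.22346985e-05, -3.34806256e-05, -9.99999999e-01]]), 'ft_force': array([-0.25966779,  0.46017114,  1.15738641]), 'wrist_torque': array([ 0.02871953, -0.02674822, -0.00052053]), 'gripper_force': 0.0, 'grip_width': 0.08530594615268687}
```

View pics/top.png

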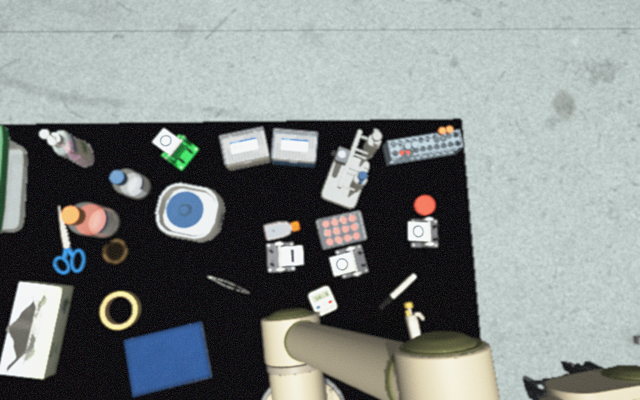

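View pics/scene.png

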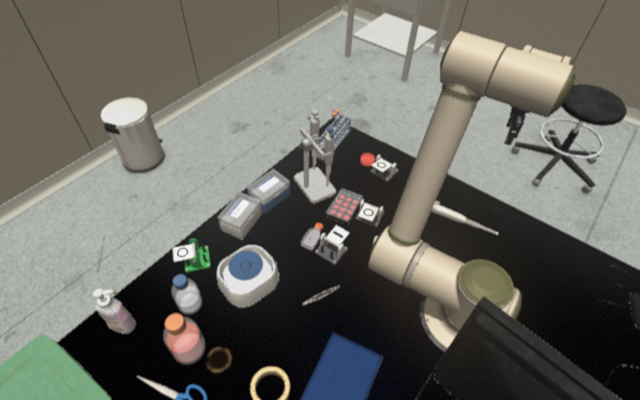

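The top picture shows the flask's tag at (285,257), bar up and lying right. The plate's tag (348,262) and the petri tag (423,232) both lie left, ring up, and the green look-alike is at (178,150). I'll move over the flask stand for a closer view.

```bash
cat >> h.py <<'E'
from scipy.spatial.transform import Rotation as Ro
def rot(yaw,tilt):
    """tool x along yaw (deg, world), z down; tilt>0 points the fingers toward tool-x heading"""
    y=np.radians(yaw);x=np.array([np.cos(y),np.sin(y),0]);z=np.array([0,0,-1.])
    t=np.radians(tilt);X=x*np.cos(t)-z*np.sin(t);Zv=z*np.cos(t)+x*np.sin(t)
    return np.c_[X,np.cross(Zv,X),Zv]
def go(pos,R,frm=None):
    if frm is None:
        o=env.observe();frm=(o['position'],o['tool_rot'])
    p0,R0=frm
    print('turn',np.round(Ro.from_matrix(R0.T@R).as_rotvec(degrees=True),1),'shift cm',np.round(R0.T@(np.array(pos)-p0)*100,2))
    return np.array(pos),R
E
python3 -c "
from h import *
go([.42,-.02,.25],rot(90,0))"
```

```text
turn [ -0.   -0.  -72.4] shift cm [ 39.42 -40.37  -1.87]
```

>>> move_arm(
  plan=[
    [0, 0, -72.4, 39.4, -40.4, -1.9, -1],
    [0, 0, -72.4, 39.4, -40.4, -1.9, -1],
    [0, 0, -72.4, 39.4, -40.4, -1.9, -1],
    [0, 0, -72.4, 39.4, -40.4, -1.9, -1],
    [0, 0, -72.4, 39.4, -40.4, -1.9, -1],
  ],
)

```text
time_s: 1.6
position: [0.2791, -0.299, 0.2399]
tool_rot: [[0.486, 0.874, 0.0], [0.874, -0.486, -0.0], [-0.0, 0.001, -1.0]]
ft_force: [0.9, -0.2, 0.3]
grip_width: 0.0125
gripper_force: 0.0
```

```bash
python3 -c "
from h import *
go([.42,-.02,.25],rot(90,0));print(env.observe()['position'])"
```

```text
turn [  0.    0.  -29.1] shift cm [31.23 -1.24 -1.01]
[ 0.2791174  -0.29899712  0.23992864]
```

>>> move_arm(
  plan=[
    [0, 0, -29.1, 31.2, -1.2, -1, -1],
    [0, 0, -29.1, 31.2, -1.2, -1, -1],
    [0, 0, -29.1, 31.2, -1.2, -1, -1],
    [0, 0, -29.1, 31.2, -1.2, -1, -1],
    [0, 0, -29.1, 31.2, -1.2, -1, -1],
  ],
)

```text
time_s: 2.1
position: [0.3934, -0.0766, 0.2482]
tool_rot: [[0.004, 1.0, 0.001], [1.0, -0.004, -0.001], [-0.001, 0.001, -1.0]]
ft_force: [1.1, -0.8, 0.4]
grip_width: 0.0002
gripper_force: 0.0
```

```bash
python3 - <<'E'
from h import *
print(env.observe()['position'])
p=env.get_image("wrist");cv2.imwrite("pics/w1.png",p['color'][:,:,::-1])
for k in ["stand_flask","stand_plate","stand_petri","pivot_flask","edge_flask","pivot_petri","edge_petri","flask","wellplate"]:
    for r in env.tip_of(k,p)[:3]: print(k,np.round(r['pixel']),round(r['conf'],2),np.round(onz(p,r['pixel'],Z[k]),3))
E
```

```text
[ 0.3933918  -0.07657693  0.24815464]
stand_flask [363.  43.] 0.97 [0.435 0.058 0.   ]
stand_plate [343. 218.] 0.59 [ 0.416 -0.144  0.   ]
pivot_flask [366.  38.] 0.8 [0.433 0.055 0.05 ]
pivot_flask [413. 194.] 0.75 [ 0.488 -0.098  0.05 ]
edge_flask [368. 108.] 0.94 [ 0.436 -0.009  0.05 ]
flask [431.  50.] 0.59 [0.509 0.051 0.   ]
wellplate [415. 194.] 0.55 [ 0.504 -0.113  0.   ]
```

View pics/w1.png

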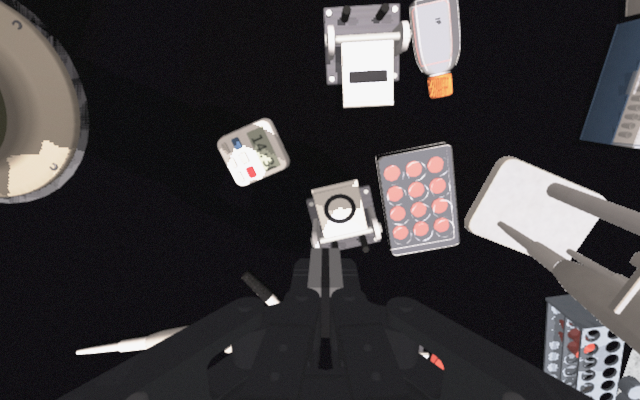

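The wrist picture shows the flask tag: bar up, free edge at about (368,107), yaw about 2°. The plate tag's free edge is at row 182, leaving a gap of about 65 mm. I'll go in tilted 25° between them, get under the flask paddle's edge and lift it over.

```bash
python3 - <<'E'
from h import *
R=rot(92,25)
f=go([.434,-.061,.11],R)
for w in [(-.026,.024),(-.010,.022),(-.010,.050)]: go([.434,*w],R,f)
E
```

```text
turn [ 0.5 25.  -2.4] shift cm [ 1.9   4.13 13.77]
turn [0. 0. 0.] shift cm [-0.46  0.12  9.27]
turn [0. 0. 0.] shift cm [ 0.9   0.18 10.13]
turn [0. 0. 0.] shift cm [2.08 0.18 7.59]
```

>>> move_arm(
  plan=[
    [0, 8, -2, 1.9, 4.1, 4.5, -1],
    [0, 16, -2, 1.9, 4.1, 9, -1],
    [0, 25, -2, 1.9, 4.1, 13.8, -1],
    [0, 25, -2, 1.9, 4.1, 13.8, -1],
    [0, 25, -2, 1.9, 4.1, 13.8, -1],
  ],
)

```text
time_s: 3.1
position: [0.4337, -0.0608, 0.1096]
tool_rot: [[-0.026, 1.0, -0.006], [0.906, 0.026, 0.422], [0.422, 0.005, -0.907]]
ft_force: [0.1, -0.2, 0.0]
grip_width: 0.0
gripper_force: 0.0
```

```bash
python3 - <<'E'
from h import *
R=rot(92,25)
o=env.observe();print(o['position'],o['ft_force'])
p=env.get_image("wrist");cv2.imwrite("pics/w2.png",p['color'][:,:,::-1])
for k in ["stand_flask","pivot_flask","edge_flask"]:
    for r in env.tip_of(k,p)[:2]: print(k,np.round(r['pixel']),round(r['conf'],2),np.round(onz(p,r['pixel'],Z[k]),3))
go([.434,-.061,.11],R)
for w in [(-.026,.024),(-.010,.022),(-.010,.050)]: go([.434,*w],R)
E
```

```text
[ 0.43368822 -0.06081131  0.10959382] [ 0.11671462 -0.20535389  0.03819628]
stand_flask [329. 121.] 0.81 [0.434 0.055 0.   ]
pivot_flask [326.  95.] 0.81 [0.431 0.054 0.05 ]
edge_flask [331. 177.] 0.66 [ 0.436 -0.005  0.05 ]
turn [0.7 0.3 0. ] shift cm [-0.21 -0.07  0.15]
turn [0.7 0.3 0. ] shift cm [-0.63 -0.06  9.43]
turn [0.7 0.3 0. ] shift cm [ 0.74 -0.02 10.28]
turn [0.7 0.3 0. ] shift cm [1.91 0.01 7.73]
```

View pics/w2.png

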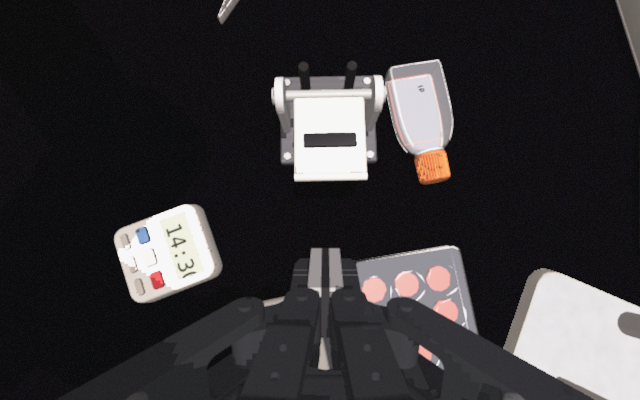

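>>> move_arm(
  plan=[
    [0, 0, 0, -0.3, 0, 4.7, -1],
    [0, 0, 0, -0.5, 0, 9.3, -1],
    [0, 0, 0, -0.5, 0, 9.3, -1],
  ],
)

```text
time_s: 3.6
position: [0.432, -0.0225, 0.0222]
tool_rot: [[-0.03, 0.999, -0.01], [0.905, 0.032, 0.424], [0.424, 0.004, -0.906]]
ft_force: [-0.2, 0.2, -0.1]
grip_width: 0.0001
gripper_force: 0.0
```

```bash
python3 - <<'E'
from h import *
R=rot(92,25)
o=env.observe();print(o['position'],o['ft_force'])
for w in [(-.010,.022),(-.010,.045),(-.004,.060),(.014,.085),(.037,.096),(.069,.092)]: go([.434,*w],R)
E
```

```text
[ 0.43196001 -0.02249938  0.02221073] [-0.17814475  0.22496344 -0.0976076 ]
turn [ 0.3 -0.1 -0.1] shift cm [1.12 0.24 0.55]
turn [ 0.3 -0.1 -0.1] shift cm [ 2.09  0.25 -1.54]
turn [ 0.3 -0.1 -0.1] shift cm [ 3.27  0.28 -2.64]
turn [ 0.3 -0.1 -0.1] shift cm [ 5.96  0.34 -4.14]
turn [ 0.3 -0.1 -0.1] shift cm [ 8.51  0.42 -4.16]
turn [ 0.3 -0.1 -0.1] shift cm [11.24  0.52 -2.44]
```

>>> move_arm(
  plan=[
    [0, 0, 0, 0.6, 0.2, 0.3, -1],
    [0, 0, 0, 1.1, 0.2, 0.5, -1],
    [0, 0, 0, 1.6, 0.2, -0.5, -1],
    [0, 0, 0, 2.1, 0.2, -1.5, -1],
    [0, 0, 0, 2.7, 0.2, -2.1, -1],
  ],
)

```text
time_s: 4.1
position: [0.4358, -0.0105, 0.0557]
tool_rot: [[-0.03, 1.0, -0.002], [0.907, 0.028, 0.42], [0.42, 0.011, -0.908]]
ft_force: [0.6, -6.1, 1.1]
grip_width: 0.0001
gripper_force: 2.8
```

```bash
python3 - <<'E'
from h import *
R=rot(92,25)
o=env.observe();print(o['position'],o['ft_force'])
p=env.get_image("wrist");cv2.imwrite("pics/w3.png",p['color'][:,:,::-1])
for k in ["stand_flask","pivot_flask","edge_flask"]:
    for r in env.tip_of(k,p)[:2]: print(k,np.round(r['pixel']),round(r['conf'],2),np.round(onz(p,r['pixel'],Z[k]),3))
for w in [(-.004,.060),(.014,.085),(.037,.096),(.069,.092)]: go([.434,*w],R)
E
```

```text
[ 0.43581397 -0.01051917  0.05568326] [ 0.64224689 -6.11760864  1.07689649]
stand_flask [327. 160.] 0.81 [0.436 0.056 0.   ]
pivot_flask [324. 136.] 0.66 [0.433 0.056 0.05 ]
edge_flask [329. 252.] 0.66 [ 0.437 -0.004  0.05 ]
turn [ 0.6  0.  -0.1] shift cm [ 0.73 -0.08 -0.29]
turn [ 0.6  0.  -0.1] shift cm [ 3.42 -0.01 -1.79]
turn [ 0.6  0.  -0.1] shift cm [ 5.97  0.07 -1.82]
turn [ 0.6  0.  -0.1] shift cm [ 8.7   0.15 -0.11]
```

View pics/w3.png

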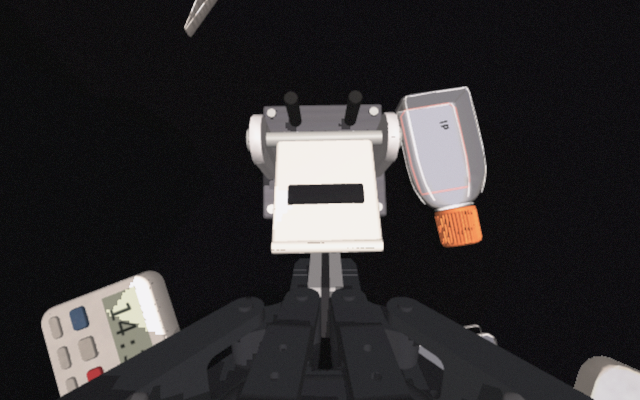

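```bash
python3 - <<'E'
from h import *
o=env.observe();print(o['position'],o['ft_force'])
p=env.get_image("wrist");f=200/np.tan(np.radians(p['fov_y'])/2)
g=cv2.cvtColor(p['color'],cv2.COLOR_RGB2GRAY)
c,_=ray(p,(320,200));print(f,c)
for z in (.05,.06,.07,.08):
  print(z,[np.round(np.linalg.norm(onz(p,a,z)-onz(p,b,z)),4) for a,b in [((272,249),(383,249)),((250,138),(400,138))]],onz(p,(328,243),z)[1])
X=o['position'];T=o['tool_rot']
for a in (-.011,0,.011):print(proj(p,X+T[:,0]*a), (X+T[:,0]*a))
e=p['color'][200:330,240:410];cv2.imwrite("pics/w4.png",cv2.resize(e[:,:,::-1],None,fx=4,fy=4,interpolation=cv2.INTER_CUBIC))
q=env.get_image("scene");u=proj(q,[.434,.03,.05]).astype(int);print(u)
e=q['color'][u[1]-40:u[1]+40,u[0]-50:u[0]+50];cv2.imwrite("pics/s4.png",cv2.resize(e[:,:,::-1],None,fx=7,fy=7,interpolation=cv2.INTER_CUBIC))
E
```

```text
[ 0.43501533 -0.00940075  0.05430023] [ 0.81598514 -0.74449341 -0.22773154]
328.3497481908847 [ 4.32881420e-01 -2.18083128e-04  2.16008889e-01]
0.05 [np.float64(0.0556), np.float64(0.0785)] 0.0010284490532030447
0.06 [np.float64(0.0522), np.float64(0.0738)] 0.0009533607737977485
0.07 [np.float64(0.0489), np.float64(0.0691)] 0.000878272494392452
0.08 [np.float64(0.0455), np.float64(0.0643)] 0.0008031842149871558
[325.8109398  284.50783905] [ 0.43533778 -0.01936639  0.04965457]
[325.83971317 264.56644683] [ 0.43501533 -0.00940075  0.05430023]
[325.86970551 243.78024829] [0.43469289 0.00056488 0.05894589]
[336 236]
```

View pics/s4.png

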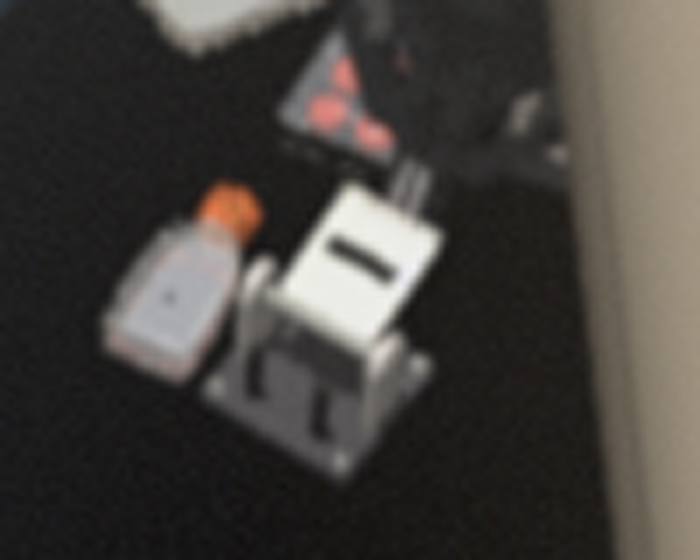

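View pics/w4.png

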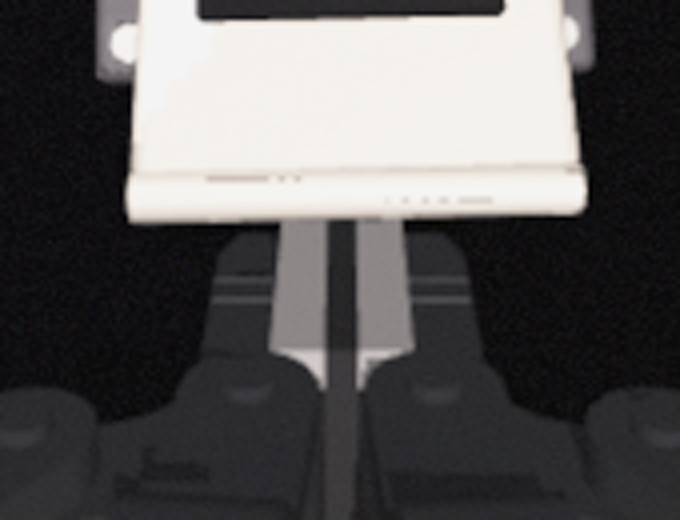

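The bead hides the fingertips and its apparent width puts the edge at z≈67 mm, so the paddle is lifting. I'll carry on along the arc.

```bash
python3 - <<'E'
from h import *
R=rot(92,25)
for w in [(-.004,.068),(.004,.080),(.018,.091),(.035,.097),(.053,.098),(.07,.094),(.085,.084),(.1,.07),(.107,.058)]: go([.434,*w],R)
E
```

```text
turn [ 0.5 -0.  -0.2] shift cm [ 1.08 -0.05 -1.07]
turn [ 0.5 -0.  -0.2] shift cm [ 2.31 -0.02 -1.82]
turn [ 0.5 -0.  -0.2] shift cm [ 4.04  0.03 -2.22]
turn [ 0.5 -0.  -0.2] shift cm [ 5.84  0.08 -2.05]
turn [ 0.5 -0.  -0.2] shift cm [ 7.51  0.13 -1.38]
turn [ 0.5 -0.  -0.2] shift cm [ 8.88  0.18 -0.29]
turn [ 0.5 -0.  -0.2] shift cm [9.82 0.21 1.25]
turn [ 0.5 -0.  -0.2] shift cm [10.58  0.25  3.15]
turn [ 0.5 -0.  -0.2] shift cm [10.71  0.26  4.53]
```

>>> move_arm(
  plan=[
    [0, 0, 0, 1.1, 0, -1.1, -1],
    [0, 0, 0, 2.3, 0, -1.8, -1],
    [0, 0, 0, 4.0, 0, -2.2, -1],
    [0, 0, 0, 5.8, 0.1, -2.0, -1],
    [0, 0, 0, 7.5, 0.1, -1.4, -1],
  ],
)

```text
time_s: 4.9
position: [0.4339, 0.0535, 0.0988]
tool_rot: [[-0.029, 1.0, -0.005], [0.906, 0.029, 0.422], [0.422, 0.008, -0.906]]
ft_force: [0.1, -1.3, -0.4]
grip_width: 0.0001
gripper_force: 0.3
```

```bash
python3 - <<'E'
from h import *
R=rot(92,25)
o=env.observe();print(o['position'],o['ft_force'])
q=env.get_image("scene")
for k in ["stand_flask","flask"]:
    for r in env.tip_of(k,q)[:2]: print(k,np.round(r['pixel']),round(r['conf'],2),np.round(onz(q,r['pixel'],Z[k]),3))
u=[336,236]
e=q['color'][u[1]-40:u[1]+40,u[0]-50:u[0]+50];cv2.imwrite("pics/s5.png",cv2.resize(e[:,:,::-1],None,fx=6,fy=6,interpolation=cv2.INTER_CUBIC))
for w in [(.07,.094),(.085,.084),(.1,.07),(.107,.058),(.107,.055)]: go([.434,*w],R)
E
```

```text
[0.43390195 0.05348514 0.09882564] [ 0.14142038 -1.28086833 -0.35957029]
stand_flask [333. 252.] 0.76 [0.425 0.053 0.   ]
stand_flask [197. 260.] 0.67 [0.742 0.349 0.   ]
flask [313. 236.] 0.72 [0.515 0.047 0.   ]
turn [ 0.5 -0.  -0. ] shift cm [1.31 0.1  1.09]
turn [ 0.5 -0.  -0. ] shift cm [2.25 0.14 2.63]
turn [ 0.5 -0.  -0. ] shift cm [3.01 0.18 4.53]
turn [ 0.5 -0.  -0. ] shift cm [3.14 0.19 5.92]
turn [ 0.5 -0.  -0. ] shift cm [3.01 0.19 6.19]
```

View pics/s5.png

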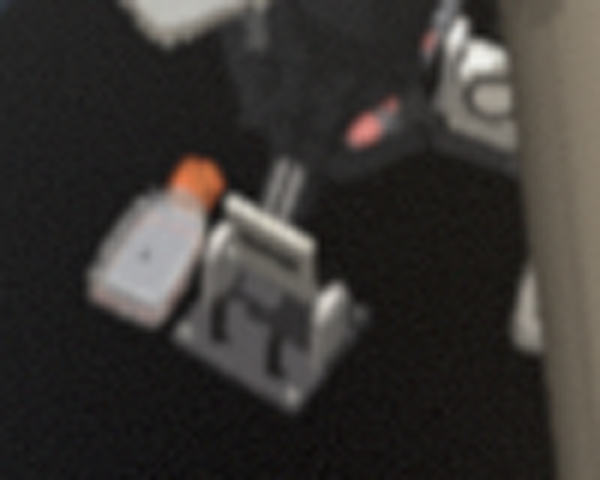

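The paddle is upright; next I push it down onto the left side.

>>> move_arm(
  plan=[
    [0, 0, 0, 1.3, 0.1, 1.1, -1],
    [0, 0, 0, 2.2, 0.1, 2.6, -1],
    [0, 0, 0, 3.0, 0.2, 4.5, -1],
    [0, 0, 0, 3.1, 0.2, 5.8, -1],
    [0, 0, 0, 3.1, 0.2, 6.0, -1],
  ],
)

```text
time_s: 5.55
position: [0.4341, 0.1064, 0.056]
tool_rot: [[-0.029, 1.0, -0.008], [0.906, 0.029, 0.423], [0.423, 0.005, -0.906]]
ft_force: [0.3, -0.1, 1.5]
grip_width: -0.0
gripper_force: 0.2
```

>>> move_arm(
  plan=[
    [0, 0, 0, 0, 0, 0, -1],
    [0, 0, 0, 0, 0, 0, -1],
  ],
)

```text
time_s: 5.75
position: [0.435, 0.1056, 0.0573]
tool_rot: [[-0.029, 1.0, -0.004], [0.906, 0.028, 0.422], [0.422, 0.008, -0.906]]
ft_force: [0.5, 0.2, 0.5]
grip_width: 0.0002
gripper_force: 0.0
```

>>> move_arm(
  plan=[
    [0, 0, 0, -0.1, 0, 0.2, -1],
    [0, 0, 0, -0.15, 0, 0.3, -1],
    [0, 0, 0, -0.15, 0, 0.3, -1],
  ],
)

```text
time_s: 6.05
position: [0.4353, 0.1058, 0.0549]
tool_rot: [[-0.03, 1.0, -0.003], [0.906, 0.028, 0.423], [0.423, 0.01, -0.906]]
ft_force: [-3.1, -3.2, 18.4]
grip_width: 0.0001
gripper_force: 8.8
```

```bash
python3 - <<'E'
from h import *
f=go([.43,.03,.25],rot(92,25)); go([.46,-.42,.28],rot(90,0)); go([.46,-.42,.28],rot(90,0),f)
E
```

```text
turn [ 0.7 -0.  -0.1] shift cm [  1.41  -0.55 -20.89]
turn [  0.2 -25.    1.7] shift cm [-38.17   1.2  -42.65]
turn [ -0.4 -25.    2. ] shift cm [-39.59   1.43 -21.77]
```

>>> move_arm(
  plan=[
    [0, 0, 0, 0, 0, -4, -1],
    [0, 0, 0, 0, 0, -8, -1],
    [0, 0, 0, 0, 0, -13, -1],
    [0, 0, 0, 0, 0, -18, -1],
    [0, 0, 0, 0, 0, -20, -1],
  ],
)

```text
time_s: 6.55
position: [0.4366, 0.0195, 0.2386]
tool_rot: [[-0.03, 1.0, 0.001], [0.907, 0.027, 0.42], [0.419, 0.013, -0.908]]
ft_force: [0.6, -0.4, -1.0]
grip_width: -0.0001
gripper_force: 0.0
```

```bash
python3 - <<'E'
from h import *
p=env.get_image("wrist")
for k in ["stand_flask","pivot_flask","edge_flask","flask"]:
    for r in env.tip_of(k,p)[:2]: print(k,np.round(r['pixel']),round(r['conf'],2),np.round(onz(p,r['pixel'],Z[k]),3))
cv2.imwrite("pics/w6.png",p['color'][:,:,::-1])
go([.46,-.42,.28],rot(90,0))
E
```

```text
stand_flask [322. 219.] 0.71 [0.434 0.059 0.   ]
stand_flask [557.  12.] 0.6 [0.742 0.347 0.   ]
pivot_flask [320. 221.] 0.77 [0.432 0.054 0.05 ]
edge_flask [320. 163.] 0.67 [0.43  0.117 0.05 ]
flask [384. 227.] 0.61 [0.51  0.052 0.   ]
turn [ -0.  -25.1   1.7] shift cm [-38.14   1.25 -22.91]
```

View pics/w6.png

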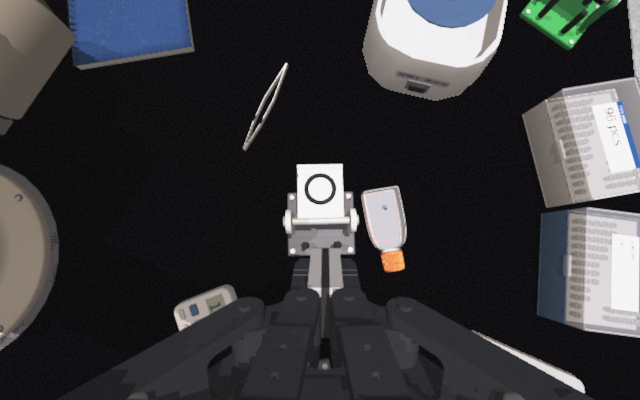

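The flask's tag lies left, ring up (ring at (320,189)), and its stand and flask haven't moved. Next is the petri tag.

>>> move_arm(
  plan=[
    [0, -25, 1.7, -38.1, 1.2, -22.9, -1],
    [0, -25, 1.7, -38.1, 1.2, -22.9, -1],
    [0, -25, 1.7, -38.1, 1.2, -22.9, -1],
    [0, -25, 1.7, -38.1, 1.2, -22.9, -1],
    [0, -25, 1.7, -38.1, 1.2, -22.9, -1],
  ],
)

```text
time_s: 7.3
position: [0.4493, -0.2269, 0.26]
tool_rot: [[-0.003, 1.0, -0.001], [1.0, 0.003, 0.002], [0.002, -0.001, -1.0]]
ft_force: [1.3, 0.7, -0.2]
grip_width: -0.0001
gripper_force: 0.0
```

```bash
python3 - <<'E'
from h import *
go([.46,-.42,.28],rot(90,0)); print(env.observe()['position'])
E
```

```text
turn [-0.  -0.1  0.2] shift cm [-19.31   1.01  -2.04]
[ 0.44929168 -0.2269263   0.25995042]
```

>>> move_arm(
  plan=[
    [0, 0, 0, -5, 0.3, -0.5, -1],
    [0, 0, 0, -10, 0.5, -1, -1],
    [0, 0, 0, -15, 0.8, -1.5, -1],
    [0, 0, 0, -19.3, 1, -2, -1],
    [0, 0, 0, -19.3, 1, -2, -1],
  ],
)

```text
time_s: 7.8
position: [0.4588, -0.4238, 0.2778]
tool_rot: [[0.003, 1.0, -0.001], [1.0, -0.003, 0.002], [0.002, -0.001, -1.0]]
ft_force: [0.1, 0.9, -1.3]
grip_width: -0.0004
gripper_force: 0.0
```

```bash
python3 - <<'E'
from h import *
print(env.observe()['position'])
p=env.get_image("wrist");cv2.imwrite("pics/w7.png",p['color'][:,:,::-1])
for k in ["stand_petri","pivot_petri","edge_petri","petri"]:
    for r in env.tip_of(k,p)[:3]: print(k,np.round(r['pixel']),round(r['conf'],2),np.round(onz(p,r['pixel'],Z[k]),3))
E
```

```text
[ 0.45879628 -0.42376601  0.27780243]
stand_petri [354. 106.] 0.67 [ 0.494 -0.356  0.   ]
pivot_petri [357. 112.] 0.82 [ 0.494 -0.361  0.05 ]
edge_petri [360.  46.] 0.96 [ 0.495 -0.295  0.05 ]
petri [417. 115.] 0.88 [ 0.572 -0.366  0.   ]
petri [356. 107.] 0.43 [ 0.496 -0.356  0.   ]
```

View pics/w7.png

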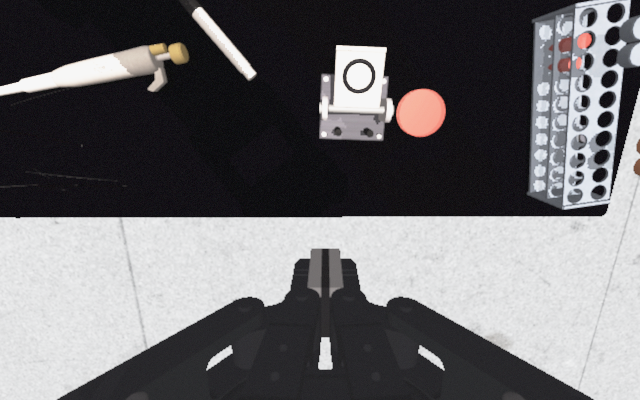

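The petri tag lies left, ring up (ring at (359,76)), edge at (360,46), yaw about −2°. The right side is clear. I'll do the mirrored approach with the fingers tilted the other way.

```bash
python3 - <<'E'
from h import *
R=rot(88,-25)
f=go([.494,-.240,.20],R); f=go([.494,-.244,.11],R,f); go([.494,-.279,.024],R,f)
E
```

```text
turn [  0.5 -25.1   2.1] shift cm [17.8   3.46  8.09]
turn [0. 0. 0.] shift cm [3.44 0.01 8.33]
turn [0. 0. 0.] shift cm [0.46 0.12 9.27]
```

>>> move_arm(
  plan=[
    [0, -6, 2, 4.5, 0.8, 0, -1],
    [0, -12, 2, 9, 1.8, 2, -1],
    [0, -18, 2, 13.5, 2.8, 5, -1],
    [0, -25, 2, 17.8, 3.5, 8, -1],
    [0, -25, 2, 17.8, 3.5, 8, -1],
  ],
)

```text
time_s: 8.55
position: [0.4929, -0.2333, 0.1973]
tool_rot: [[0.023, 1.0, -0.009], [0.907, -0.025, -0.42], [-0.42, 0.002, -0.907]]
ft_force: [-1.0, -0.5, 0.5]
grip_width: 0.0
gripper_force: 0.0
```

>>> move_arm(
  plan=[
    [0, 0, 0, 1.7, 0, 4.2, -1],
    [0, 0, 0, 3.4, 0, 8.3, -1],
    [0, 0, 0, 3.4, 0, 8.3, -1],
  ],
)

```text
time_s: 8.85
position: [0.4928, -0.2442, 0.1073]
tool_rot: [[0.03, 0.999, -0.014], [0.908, -0.033, -0.418], [-0.418, 0.0, -0.908]]
ft_force: [-0.8, 0.7, 0.9]
grip_width: 0.0001
gripper_force: 0.0
```

```bash
python3 - <<'E'
from h import *
R=rot(88,-25)
o=env.observe();print(o['position'],o['tool_rot'][:,2])
p=env.get_image("wrist")
for k in ["pivot_petri","edge_petri"]:
    for r in env.tip_of(k,p)[:2]: print(k,np.round(r['pixel']),round(r['conf'],2),np.round(onz(p,r['pixel'],Z[k]),3))
go([.494,-.279,.023],R)
E
```

```text
[ 0.49277545 -0.24424253  0.10731824] [-0.01387415 -0.41768393 -0.90848646]
turn [ 0.6  0.1 -0.2] shift cm [ 0.89 -0.18  9.6 ]
```

>>> move_arm(
  plan=[
    [0, 0, 0, 0.3, 0, 4.7, -1],
    [0, 0, 0, 0.6, 0, 9.2, -1],
    [0, 0, 0, 0.6, 0, 9.2, -1],
  ],
)

```text
time_s: 9.3
position: [0.4936, -0.2805, 0.0236]
tool_rot: [[0.035, 0.999, -0.011], [0.906, -0.036, -0.421], [-0.421, 0.005, -0.907]]
ft_force: [-1.0, 0.3, 0.5]
grip_width: -0.0004
gripper_force: 0.0
```

```bash
python3 - <<'E'
from h import *
R=rot(88,-25)
o=env.observe();print(o['position'],o['ft_force'])
for w in [(-.295,.022),(-.295,.045),(-.298,.0557),(-.301,.068),(-.309,.080)]: go([.494,*w],R)
E
```

```text
[ 0.49360954 -0.28045402  0.02359671] [-0.99951432  0.34874362  0.48723377]
turn [ 0.2 -0.1 -0.2] shift cm [-1.25  0.09  0.76]
turn [ 0.2 -0.1 -0.2] shift cm [-2.22  0.1  -1.33]
turn [ 0.2 -0.1 -0.2] shift cm [-2.94  0.12 -2.17]
turn [ 0.2 -0.1 -0.2] shift cm [-3.73  0.14 -3.16]
turn [ 0.2 -0.1 -0.2] shift cm [-4.96  0.17 -3.92]
```

>>> move_arm(
  plan=[
    [0, 0, 0, -0.7, 0, 0.4, -1],
    [0, 0, 0, -1.2, 0, 0.6, -1],
    [0, 0, 0, -1.7, 0, -0.3, -1],
    [0, 0, 0, -2.2, 0.1, -1.3, -1],
    [0, 0, 0, -2.8, 0.1, -2.0, -1],
  ],
)

```text
time_s: 9.8
position: [0.4954, -0.2962, 0.0579]
tool_rot: [[0.035, 0.999, -0.004], [0.905, -0.033, -0.424], [-0.423, 0.011, -0.906]]
ft_force: [0.5, 0.7, 0.4]
grip_width: 0.0002
gripper_force: 0.3
```

```bash
python3 - <<'E'
from h import *
R=rot(88,-25)
o=env.observe();print(o['position'],o['ft_force'])
for n in ["scene","top"]:
  q=env.get_image(n)
  for k in ["stand_petri","edge_petri","pivot_petri","petri"]:
    for r in env.tip_of(k,q)[:2]: print(n,k,np.round(r['pixel']),round(r['conf'],2),np.round(onz(q,r['pixel'],Z[k]),3))
  for a in (-10,0,20,40,60,90): print(a,np.round(proj(q,[.494,-.36+.062*np.cos(np.radians(a)),.05+.062*np.sin(np.radians(a))])))
for w in [(-.301,.068),(-.309,.080),(-.323,.091),(-.340,.097),(-.358,.098)]: go([.494,*w],R)
E
```

```text
[ 0.49542576 -0.2961584   0.05788819] [0.52756721 0.7168273  0.39483258]
-10 [376. 172.]
0 [377. 171.]
20 [378. 166.]
40 [380. 160.]
60 [383. 155.]
90 [388. 149.]
top stand_petri [423. 234.] 0.86 [ 0.489 -0.359  0.   ]
top edge_petri [410. 228.] 0.67 [ 0.501 -0.308  0.05 ]
top pivot_petri [426. 230.] 0.79 [ 0.496 -0.351  0.05 ]
top petri [424. 207.] 0.66 [ 0.567 -0.364  0.   ]
top petri [413. 230.] 0.29 [ 0.502 -0.33   0.   ]
-10 [406. 231.]
0 [407. 231.]
20 [410. 230.]
40 [416. 230.]
60 [424. 229.]
90 [437. 228.]
turn [ 0.4 -0.  -0.1] shift cm [-0.97 -0.04 -0.96]
turn [ 0.4 -0.  -0.1] shift cm [-2.2  -0.01 -1.71]
turn [ 0.4 -0.  -0.1] shift cm [-3.94  0.05 -2.11]
turn [ 0.4 -0.  -0.1] shift cm [-5.73  0.11 -1.94]
turn [ 0.4 -0.  -0.1] shift cm [-7.4   0.17 -1.27]
```

The top camera puts the edge at column 410, up from 405, which fits about 20° of lift. Continuing along the arc.

>>> move_arm(
  plan=[
    [0, 0, 0, -1.0, 0, -1.0, -1],
    [0, 0, 0, -2.2, 0, -1.7, -1],
    [0, 0, 0, -3.9, 0, -2.1, -1],
    [0, 0, 0, -5.7, 0.1, -1.9, -1],
    [0, 0, 0, -7.4, 0.1, -1.3, -1],
  ],
)

```text
time_s: 10.8
position: [0.4935, -0.3583, 0.0991]
tool_rot: [[0.034, 0.999, -0.006], [0.906, -0.033, -0.423], [-0.423, 0.009, -0.906]]
ft_force: [0.7, 0.4, -0.4]
grip_width: -0.0001
gripper_force: 0.3
```

```bash
python3 - <<'E'
from h import *
R=rot(88,-25)
o=env.observe();print(o['position'],o['ft_force'])
q=env.get_image("top")
for k in ["stand_petri","edge_petri","petri"]:
    for r in env.tip_of(k,q)[:2]: print(k,np.round(r['pixel']),round(r['conf'],2),np.round(onz(q,r['pixel'],Z[k]),3))
for w in [(-.375,.094),(-.390,.084),(-.405,.07),(-.411,.057),(-.411,.055)]: go([.494,*w],R)
E
```

```text
[ 0.49354869 -0.35831188  0.09910071] [ 0.71679439  0.36784355 -0.35341537]
petri [424. 209.] 0.43 [ 0.563 -0.366  0.   ]
turn [ 0.4 -0.  -0.2] shift cm [-1.41  0.15  1.11]
turn [ 0.4 -0.  -0.2] shift cm [-2.35  0.19  2.65]
turn [ 0.4 -0.  -0.2] shift cm [-3.11  0.23  4.55]
turn [ 0.4 -0.  -0.2] shift cm [-3.11  0.24  5.99]
turn [ 0.4 -0.  -0.2] shift cm [-3.02  0.24  6.17]
```

>>> move_arm(
  plan=[
    [0, 0, 0, -1.4, 0.1, 1.1, -1],
    [0, 0, 0, -2.3, 0.2, 2.6, -1],
    [0, 0, 0, -3.1, 0.2, 4.5, -1],
    [0, 0, 0, -3.1, 0.2, 5.8, -1],
    [0, 0, 0, -3.1, 0.2, 6.0, -1],
  ],
)

```text
time_s: 11.5
position: [0.4935, -0.4124, 0.0556]
tool_rot: [[0.035, 0.999, -0.008], [0.906, -0.035, -0.422], [-0.422, 0.007, -0.907]]
ft_force: [-1.5, -0.9, 4.0]
grip_width: 0.0001
gripper_force: 1.7
```

>>> move_arm(
  plan=[
    [0, 0, 0, 0.1, 0, 0.2, -1],
    [0, 0, 0, 0.15, 0, 0.3, -1],
    [0, 0, 0, 0.15, 0, 0.3, -1],
  ],
)

```text
time_s: 11.8
position: [0.4937, -0.4123, 0.0553]
tool_rot: [[0.034, 0.999, -0.007], [0.905, -0.034, -0.425], [-0.425, 0.008, -0.905]]
ft_force: [-4.5, -3.2, 9.7]
grip_width: -0.0001
gripper_force: 4.6
```

Pressed against the stop at about 10 N. Retreating and checking.

>>> move_arm(
  plan=[
    [0, 0, 0, 0, 0, -4, -1],
    [0, 0, 0, 0, 0, -8, -1],
    [0, 0, 0, 0, 0, -13, -1],
    [0, 0, 0, 3, 0, -18, -1],
    [0, 0, 0, 3, 0, -18, -1],
  ],
)

```text
time_s: 12.3
position: [0.4971, -0.3053, 0.2081]
tool_rot: [[0.034, 0.999, -0.001], [0.905, -0.031, -0.425], [-0.425, 0.013, -0.905]]
ft_force: [-0.2, -1.6, -0.4]
grip_width: 0.0001
gripper_force: 0.0
```

```bash
python3 - <<'E'
from h import *
o=env.observe();print(o['position'],o['ft_force'])
for n in ["wrist","top","scene"]:
  q=env.get_image(n)
  for k in ["stand_petri","pivot_petri","edge_petri","petri","stand_flask","edge_flask","stand_plate","flask"]:
    for r in env.tip_of(k,q)[:2]: print(n,k,np.round(r['pixel']),round(r['conf'],2),np.round(onz(q,r['pixel'],Z[k]),3))
E
```

```text
[ 0.49714345 -0.3052962   0.20810408] [-0.18181778 -1.63688108 -0.41665803]
wrist stand_petri [322. 131.] 0.91 [ 0.496 -0.354 -0.   ]
wrist stand_petri [321. 163.] 0.29 [ 0.493 -0.395  0.   ]
wrist pivot_petri [319. 162.] 0.76 [ 0.492 -0.358  0.05 ]
wrist edge_petri [318. 204.] 0.94 [ 0.489 -0.412  0.05 ]
wrist petri [396. 136.] 0.83 [ 0.573 -0.363  0.   ]
wrist edge_flask [321. 132.] 0.67 [ 0.495 -0.326  0.05 ]
top stand_petri [421. 232.] 0.57 [ 0.494 -0.351  0.   ]
top pivot_petri [427. 231.] 0.51 [ 0.493 -0.354  0.05 ]
top edge_petri [450. 232.] 0.64 [ 0.488 -0.418  0.05 ]
top stand_flask [280. 257.] 0.8 [0.431 0.055 0.   ]
top stand_flask [176. 154.] 0.56 [0.736 0.358 0.   ]
top edge_flask [157. 134.] 0.92 [0.782 0.396 0.05 ]
top edge_flask [257. 258.] 0.87 [0.43  0.115 0.05 ]
top stand_plate [349. 260.] 0.82 [ 0.418 -0.14   0.   ]
top flask [282. 226.] 0.72 [0.52  0.048 0.   ]
scene stand_petri [370. 215.] 0.25 [ 0.416 -0.149  0.   ]
scene petri [365. 157.] 0.51 [ 0.591 -0.375  0.   ]
scene stand_flask [198. 259.] 0.83 [0.743 0.344 0.   ]
scene stand_flask [329. 250.] 0.75 [0.439 0.056 0.   ]
scene edge_flask [319. 256.] 0.66 [0.43  0.121 0.05 ]
scene edge_flask [173. 258.] 0.5 [0.771 0.402 0.05 ]
scene stand_plate [332. 249.] 0.63 [0.436 0.047 0.   ]
scene stand_plate [375. 214.] 0.53 [ 0.408 -0.163  0.   ]
scene flask [317. 238.] 0.8 [0.499 0.046 0.   ]
```

```bash
python3 -c "
from h import *
print(env.close_job())"
```

```text
the job is handed in; nothing more can be done
None
```

I turned the flask's tag flat to the left (ring up), then the petri dishes' tag flat to the right (bar up), and handed the job in; no verdict came back, and I checked the petri tag's final position only by press force and camera detections, not by eye.

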